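Clamp a block in the sawing jig with its cam crank

TASK

Clamp the small pale block in the sawing jig: lay it flat in the bay, its long side along the fence and one end pushed up against the end stop. Then turn the cam crank by its knob, counterclockwise seen from above, until the roller drops into the cam's notch so that the sprung jaw grips the block, and on gently until the crank comes up firm against the end of the notch (about 15 N of push, never more than 30 N), and let go. Leave the other offcuts where they are.

Things in the scene. Friction and masses are not known exactly. Their poses are not given: they have to be found in the camera images.
- block: The work: pale wooden block, 55 (x) x 78 (y) x 46 (z) mm, about 0.11 kg, flat on the table at the start. Origin: centre of its underside; y along its 78 mm length. Either end may go to the stop.
- jig: Plywood jig screwed to the table; base 236 (x) x 124 (y) x 12 mm. Origin: centre of its underside; x points from the cam to the fence, z up. Fence: dark bar across the far end, face at x = 95 mm. End stop: dark block at the +y side of the bay, face at y = +39 mm, x = 53 to 97 mm. Tops of fence, stop and jaw z = 28 mm. The crank turns about the vertical line x = -45, y = 0 mm.
- bay (a point): Floor of the bay, on the jig at x = 63, y = 0, z = 12 mm, axes as the jig's: midway between fence and open jaw (64 mm apart). The block laid with its origin here, its y along the jig's y, just touches the end stop. The bay is open at its -y side and above. The closing jaw pushes the block the last 4 to 5 mm to the fence, so the block ends at jig x = 67.5 mm.
- jaw: Aluminium jaw bar, rails and rear bar: a frame round the cam that slides along the jig's x. Its origin is at the jig's origin while open (jaw face at jig x = 31 mm), at jig x = +9 mm when closed on the block (+12 mm if on nothing). A spring of 18 N drives it to the fence; its roller on the cam holds it open.
- roller (a point): Middle of the 12 mm roller on the jaw's rear bar, at jig x = -85 mm while open. The roller is pressed by the spring against the round rim (radius 34 mm) of the cam, which hides under the crank's cover disc, and drops when the cam's notch comes round to it.
- crank: Steel crank with cover disc over the cam. Origin on its axis (jig x = -45, y = 0, z = 0 mm), x along the arm to the knob, z up. Drag 5 to 9 N at the knob. At the start the arm points -138 degrees (give or take 20) from the jig's x. The notch comes after a further 0.5 to 2.0 rad counterclockwise from above; where, differs each time (the cam can be set at any angle) and must be felt or seen.
- knob (a point): Middle of the crank's knob: upright black grip 21 mm thick, 40 mm tall, spinning freely, 57 mm from the crank's axis, z = 38 to 78 mm above the table, this point at 58 mm. As the roller drops the push falls and the jaw jumps forward; 0.2 to 0.3 rad after this begins the notch's end stops the crank: firm is 12 N or more there, over 30 N breaks the roller's pin.
- cube_offcut: Bystander: wooden cube 64 mm, origin under its centre. Not to be moved.
- thin_offcut: Bystander: flat brown offcut 50 x 90 x 20 mm, origin under its centre. Not to be moved.
Mind the look-alikes: they are no part of the job. Leave any green, red or turquoise look-alike of the block alone.

How it is judged:
By the outcome, as a careful person would: the job done as asked, in the order asked, and still so for the second after the job is handed in, with the robot touching nothing.
It also fails if it takes over 59 s, if anything falls off the work surface, if the arm or the gripper's body presses on something with over 40 N, if the wrist force passes 120 N, or if a joint passes its speed limit or range.

ROBOT

A 6-joint arm with a two-finger parallel gripper is mounted at the origin on the work surface; the furniture and walls round the work are solid. World frame = base frame: x ahead of the robot, y to its left, z up, the work surface at z = 0. Lengths are in m, angles in rad, forces in N, time in s.
With the tool pointing down it reaches from about 0.25 to 0.725 m from the base axis. Payload 4 kg.
Tool frame: the origin (TCP) lies midway between the tips of the shut fingers; the grasp point (between the pads) lies 19 mm behind it (r.hold_point_z is the distance from the TCP to the grasp point, in m); z points along the fingers, y is the line along which they close (so a half turn about z gives the same grasp; the last joint's range is limited). The gripper opens to 85 mm and grips with 20 to 120 N. Pads are 22 mm wide; open, the fingers measure 114 mm over their backs; the gripper's body (76 mm by 85 mm) begins 54 mm behind the grasp point. The pads swing forward as they close: fully open they stand 13 mm farther back than shut.
Start: joints at [-1.13, 0.241, 0.005, 1.335, 0, 1.571], TCP at [0.213, -0.452, 0.231] pointing down, gripper open.
Joint ranges: [-2.72, 2.72], [-1.05, 1.87], [-1.09, 1.28], [-1.99, 2.15], [-1.42, 1.44], [-3.14, 3.14]. Speed limits (rad/s): [2.79, 2.79, 3.14, 3.14, 3.14, 3.14].

INTERFACE

Orientations are given as a rotation vector (axis times angle).
In Python, from bench import r, grab_frame gives the robot as it stands.
- The arm moves only by the tool send_rows, never from a script. Its argument "commands" is a list of rows, each an object with "rotation": the turn, a rotation vector about the tool's x, y, z as a fraction of full scale, a list of three; "offset": the shift along the tool's x, y, z as a fraction of full scale, a list of three; "gripper": the opening, from -1 (shut) to 1 (fully open), so that 0 is half open. A call has 1 to 12 rows; each row is the pose to reach, as a shift and turn from the pose commanded when the call began, along the tool's axes at that moment; what a row does not reach only later rows make up. Full scale, the value 1, is 40 cm for a shift and 30 degrees for a turn. A row lasts 1/10 s, in which the tool goes at most 50 mm and 8.59 degrees, less where a joint would pass 70% of its speed; a pose out of reach is approached as far as the arm can. A call with a number of a shift or a turn outside -1 to 1 is refused whole. A call with a gripper value outside its range is refused whole. The fingers move at their own pace and stop on an object; "squeeze" is the grip in N (left out, the last holds). Time passes only in rows, so rows that repeat a pose let the fingers close. It gives the time, the measured TCP pose, the force and the opening at its end, in the units of the state.
- r.state(): the state, without advancing time (a new reading comes with each control period).
- grab_frame(name): name is "scene" or "side" or "wrist"; returns a dict with "img" (400x640x3 uint8, red, green, blue), "fovy" (degrees; the focal length in pixels is half the picture's height over the tangent of half this angle, whatever the lens; pixels are square), "cx", "cy" (the principal point, pixels), "T" (4x4, takes a point from camera to world coordinates); the wrist camera has in their place "hand_eye" (4x4, takes a point from camera to tool coordinates, whose origin is the TCP and whose axes are the flange's). Camera axes: x right, y down, z forward; pixel columns grow to the right and rows downward; lengths in m; the calibration is good to about 2 mm. A picture is of the moment at which its call begins: read the wrist's pose just before it. There is no depth.
- r.job_done(): hands the job in, once; it reports no verdict.
The state is a dict: "time": time; "joint_pos": joint angles; "joint_vel": joint speeds; "joint_efforts": joint torques, N m; "ee_pos": TCP position; "eef_rot": TCP orientation; "wrist_force": force on the tool from outside, world axes, zero at the start; "wrist_torque": the same for the moment, N m; "opening": finger opening in m.
Only numpy, scipy, OpenCV 4.12 (cv2) and the standard library are available. Lean on these libraries where they do the work, as an engineer would, in place of code of your own. Each camera call takes 0.05 s, during which the arm holds its last target. There are 200 camera calls.

## Working session

There is one attempt and no reset: what is moved stays moved. The work goes in short steps, Python scripts to look and compute and a tool call to move; the robot and the scene stay as the last step left them, time stands still between calls to the robot, and variables do not carry over. Pictures are saved under pics/ and viewed, on a budget of 10 in all, crops included, one or two more only if the job needs it, and the job is handed in when it is done.

Besides the shell and the picture viewer there is one more tool, called as name(argument=value, ...) on one line, values as JSON. send_rows: Moves the arm, as the interface text tells. Shift numbers are shares of 40 cm and turn numbers shares of 30 degrees, none past 1 either way. Its arguments: {"type":"object","properties":{"commands":{"type":"array"},"squeeze":{"type":"number"}},"required":["commands"]}

```bash
ls; mkdir -p pics; cat > h.py <<'E'
import numpy as np, cv2
from scipy.spatial.transform import Rotation as R
from bench import r, grab_frame
def look(n,f):
    s=r.state(); d=grab_frame(n); cv2.imwrite('pics/'+f,d['img'][...,::-1])
    if n=='wrist':
        T=np.eye(4);T[:3,:3]=R.from_rotvec(s['eef_rot']).as_matrix();T[:3,3]=s['ee_pos'];d['T']=T@d['hand_eye']
    d['f']=200/np.tan(np.radians(d['fovy'])/2)
    np.savez('pics/'+f+'.npz',**{k:d[k] for k in('img','T','f','cx','cy')})
    return d
def load(f): return dict(np.load('pics/'+f+'.npz'))
def ray(d,u,v):
    w=d['T'][:3,:3]@np.array([(u-d['cx'])/d['f'],(v-d['cy'])/d['f'],1]); return d['T'][:3,3],w
def onz(d,u,v,z):
    o,w=ray(d,u,v); return o+w*(z-o[2])/w[2]
def proj(d,p):
    q=np.linalg.inv(d['T'])@np.append(p,1); return d['f']*q[0]/q[2]+d['cx'],d['f']*q[1]/q[2]+d['cy']
E
python3 - <<'E'
from h import *
for n in('scene','side'):
    d=look(n,n+'0.png'); print(n,d['T'].round(3).tolist(),d['f'],d['cx'],d['cy'])
print(r.state())
a=cv2.imread('pics/scene0.png')
E
```

```text
pics
scene [[0.889, 0.312, -0.335, 0.892], [0.458, -0.579, 0.674, -1.087], [0.016, -0.753, -0.658, 0.725], [0.0, 0.0, 0.0, 1.0]] 403.20945989867903 321.0047036610327 203.4025533814275
side [[0.95, 0.176, -0.258, 0.858], [0.312, -0.589, 0.745, -1.259], [-0.021, -0.789, -0.614, 0.804], [0.0, 0.0, 0.0, 1.0]] 489.4934248916129 317.93228809746427 204.28667222176492
{'time': 0.1, 'joint_pos': array([-1.13002545e+00,  2.41348096e-01,  3.84624539e-03,  1.33521977e+00,
       -3.59781782e-06,  1.57079304e+00]), 'joint_vel': array([-6.25664882e-04, -5.50272941e-05,  2.11394241e-03, -2.70535420e-05,
       -1.67514219e-03, -2.66826525e-04]), 'joint_efforts': array([-9.34191485e-04, -3.73138046e+01,  2.53009915e+01,  1.08195099e-02,
       -1.25458209e-04,  2.85338132e-06]), 'ee_pos': array([ 0.21306993, -0.45168736,  0.23049192]), 'eef_rot': array([-3.06377406e+00, -6.86364725e-01,  6.66228585e-04]), 'wrist_force': array([ 0.14623817,  0.43216416, -0.06915444]), 'wrist_torque': array([-0.02168255,  0.02871158, -0.04495617]), 'opening': 0.08545734915308169}
```

View pics/scene0.png

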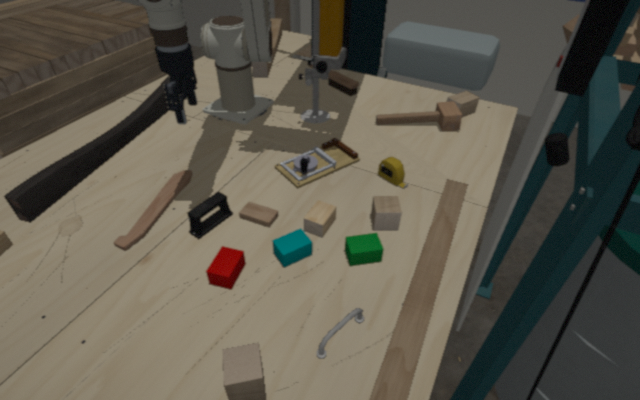

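View pics/side0.png

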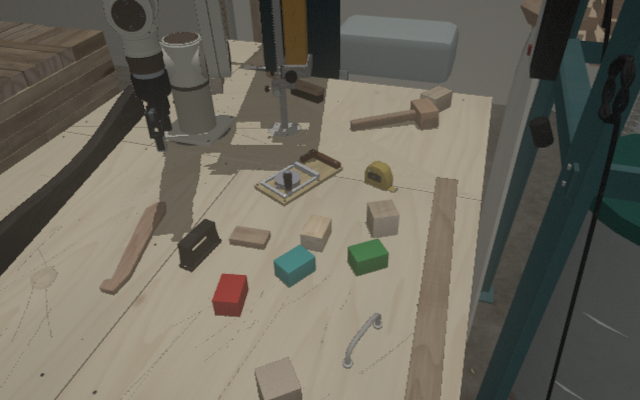

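The scene view shows the jig at (316,162), its knob at (305,162), the pale block at (320,217), the thin offcut at (258,214) and the cube at (386,213). The side view agrees, with the jig at (298,178) and the block at (316,232). Next I'll locate them roughly.

```bash
python3 - <<'E'
from h import *
a=load('scene0.png');b=load('side0.png')
P=dict(block_top=((321,212,.046),(316,226,.046)),jigW=((279,167,.012),(257,184,.012)),jigS=((295,187,.012),(284,202,.012)),jigE=((357,158,.012),(341,168,.012)),knobtop=((305,157,.078),(288,171,.078)),fenceE=((357,154,.028),(341,163,.028)),cube=((387,204,.064),(382,210,.064)),thin=((258,212,.02),(250,235,.02)))
for k,(p,q) in P.items(): print(k,onz(a,*p).round(3),onz(b,*q).round(3))
d=look('wrist','w0.png');print(d['T'].round(3).tolist(),d['f'],d['cx'],d['cy'], r.hold_point_z)
s=r.state();print(R.from_rotvec(s['eef_rot']).as_matrix().round(3).tolist())
E
```

```text
block_top [ 0.561 -0.42   0.046] [ 0.561 -0.421  0.046]
jigW [ 0.343 -0.268  0.012] [ 0.333 -0.259  0.012]
jigS [ 0.433 -0.328  0.012] [ 0.435 -0.315  0.012]
jigE [ 0.529 -0.113  0.012] [ 0.536 -0.116  0.012]
knobtop [ 0.433 -0.269  0.078] [ 0.432 -0.265  0.078]
fenceE [ 0.529 -0.115  0.028] [ 0.535 -0.115  0.028]
cube [ 0.702 -0.333  0.064] [ 0.702 -0.339  0.064]
thin [ 0.405 -0.471  0.02 ] [ 0.408 -0.47   0.02 ]
[[0.427, -0.863, -0.269, 0.282], [-0.904, -0.408, -0.125, -0.419], [-0.002, 0.297, -0.955, 0.373], [0.0, 0.0, 0.0, 1.0]] 322.2147325350518 318.3356327589403 201.44885232114314 0.0187
[[0.904, 0.427, -0.001], [0.427, -0.904, 0.001], [-0.0, -0.002, -1.0]]
```

send_rows(commands=[{"offset": [0.72, -0.02, -0.05], "rotation": [0, 0, 0], "gripper": 1}, {"offset": [0.72, -0.02, -0.05], "rotation": [0, 0, 0], "gripper": 1}, {"offset": [0.72, -0.02, -0.05], "rotation": [0, 0, 0], "gripper": 1}, {"offset": [0.72, -0.02, -0.05], "rotation": [0, 0, 0], "gripper": 1}, {"offset": [0.72, -0.02, -0.05], "rotation": [0, 0, 0], "gripper": 1}, {"offset": [0.72, -0.02, -0.05], "rotation": [0, 0, 0], "gripper": 1}, {"offset": [0.72, -0.02, -0.05], "rotation": [0, 0, 0], "gripper": 1}, {"offset": [0.72, -0.02, -0.05], "rotation": [0, 0, 0], "gripper": 1}, {"offset": [0.72, -0.02, -0.05], "rotation": [0, 0, 0], "gripper": 1}])

```text
time: 1.05
ee_pos: [0.4695, -0.3223, 0.2509]
eef_rot: [-3.065, -0.686, 0.002]
wrist_force: [0.5, 0.6, -0.3]
opening: 0.0854
```

```bash
python3 - <<'E'
from h import *
d=look('wrist','w1.png');s=r.state();print(s['ee_pos'],s['joint_vel'].round(3),d['T'].round(3).tolist())
E
```

```text
[ 0.46921765 -0.32261323  0.25108335] [-0.01  -0.007  0.    -0.001  0.003  0.001] [[0.426, -0.864, -0.27, 0.538], [-0.905, -0.407, -0.126, -0.289], [-0.001, 0.298, -0.955, 0.393], [0.0, 0.0, 0.0, 1.0]]
```

View pics/w1.png

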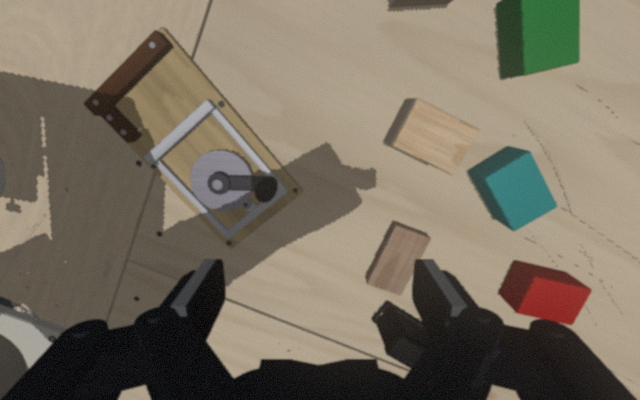

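The wrist view shows the jig with the fence bar (93,103)-(165,35), the stop (122,127), the crank hub (219,183) and the knob (264,187). The block top is around (437,135). Now I'll refine these with an enlarged crop.

```bash
python3 - <<'E'
from h import *
d=load('w1.png');im=d['img'];hsv=cv2.cvtColor(im,cv2.COLOR_RGB2HSV)
for u,v in[(440,130),(405,125),(395,255),(500,60),(350,60),(200,80),(230,230),(300,200),(130,70),(280,100)]: print((u,v),hsv[v,u],end=' ')
c=im[15:255,80:310]; c=cv2.resize(c,None,fx=2,fy=2,interpolation=cv2.INTER_CUBIC)
b=cv2.resize(im[85:185,375:490],None,fx=2.9,fy=2.9,interpolation=cv2.INTER_CUBIC)
o=np.zeros((480,800,3),np.uint8);o[:c.shape[0],:c.shape[1]]=c;o[:b.shape[0],462:462+b.shape[1]]=b[:480,:338]
cv2.imwrite('pics/crop1.png',o[...,::-1])
E
```

```text
(440, 130) [ 18  68 184] (405, 125) [ 16  74 175] (395, 255) [ 14  81 138] (500, 60) [50 68 68] (350, 60) [ 18  50 170] (200, 80) [ 20  79 151] (230, 230) [120   9  89] (300, 200) [19 51 95] (130, 70) [ 10 114  76] (280, 100) [ 18  54 164]
```

View pics/crop1.png

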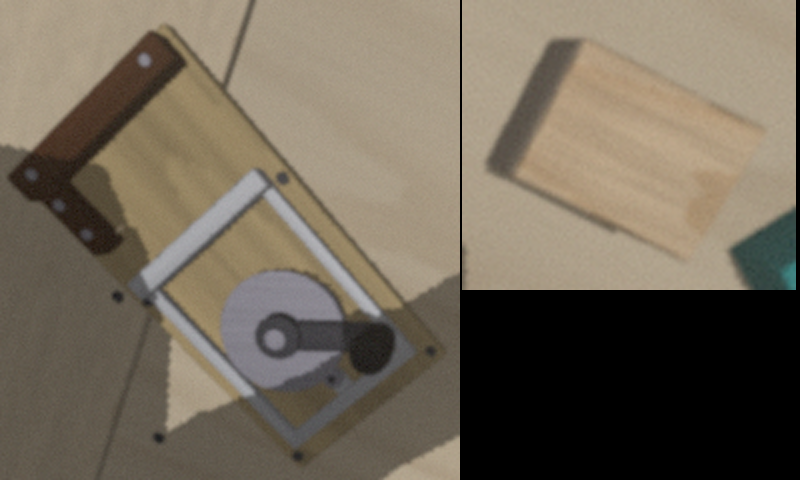

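```bash
python3 - <<'E'
from h import *
d=load('w1.png')
J=lambda a,b,z:onz(d,80+a/2,15+b/2,z)
B=lambda a,b,z:onz(d,375+(a-462)/2.9,85+b/2.9,z)
c=[B(*p,.046) for p in((583,38),(766,130),(686,262),(515,175))]
print('block',np.round(c,4),np.mean(c,0).round(4),[np.linalg.norm(c[i]-c[i-1]).round(4) for i in range(4)])
L=(c[1]-c[0]+c[2]-c[3]);print('long dir',np.degrees(np.arctan2(L[1],L[0])))
j=[J(165,27,.012),J(443,350,.012),J(300,463,.012)]
print('jig',np.round(j,4),np.linalg.norm(j[0]-j[1]),np.linalg.norm(j[1]-j[2]))
# +x = j0-j1 ; +y = j2-j1
ex=j[0]-j[1];ey=j[2]-j[1]
a1=np.degrees(np.arctan2(ex[1],ex[0]));a2=np.degrees(np.arctan2(ey[1],ey[0]));print('ang',a1,a2-90)
print('centre',(j[0]+j[2])/2)
f=[J(187,65,.028),J(257,168,.028),J(140,275,.028)];print('fence/jaw',np.round(f,4))
kt=J(372,345,.078);print('knob',kt)
for z in(.03,.045,.05):print('hub',J(275,338,z))
# two-view knob
E
```

```text
block [[ 0.5835 -0.3791  0.046 ]
 [ 0.5843 -0.4555  0.046 ]
 [ 0.5301 -0.4555  0.046 ]
 [ 0.5312 -0.3809  0.046 ]] [ 0.5573 -0.4177  0.046 ] [np.float64(0.0524), np.float64(0.0764), np.float64(0.0542), np.float64(0.0747)]
long dir -90.12264147275049
jig [[ 0.534  -0.1079  0.012 ]
 [ 0.4349 -0.3147  0.012 ]
 [ 0.3263 -0.2621  0.012 ]] 0.229235326698384 0.12071405157392144
ang 64.40919954596666 64.17361586662943
centre [ 0.43012942 -0.18498789  0.012     ]
fence/jaw [[ 0.522  -0.131   0.028 ]
 [ 0.4893 -0.1807  0.028 ]
 [ 0.4062 -0.14    0.028 ]]
knob [ 0.43991514 -0.27673843  0.078     ]
hub [ 0.40481034 -0.22222732  0.03      ]
hub [ 0.4103208  -0.22500357  0.045     ]
hub [ 0.41215762 -0.22592898  0.05      ]
```

send_rows(commands=[{"offset": [0.095, 0.316, 0.2], "rotation": [0, 0, -1], "gripper": 1}, {"offset": [0.095, 0.316, 0.2], "rotation": [0, 0, -1], "gripper": 1}, {"offset": [0.095, 0.316, 0.2], "rotation": [0, 0, -1], "gripper": 1}, {"offset": [0.095, 0.316, 0.2], "rotation": [0, 0, -1], "gripper": 1}, {"offset": [0.095, 0.316, 0.2], "rotation": [0, 0, -1], "gripper": 1}])

```text
time: 1.6
ee_pos: [0.5566, -0.4215, 0.1667]
eef_rot: [-2.78, -1.449, 0.005]
wrist_force: [-0.1, 0.2, 0.7]
opening: 0.085
```

send_rows(commands=[{"offset": [0, 0, 0], "rotation": [0, 0, -1], "gripper": 1}, {"offset": [0, 0, 0], "rotation": [0, 0, -1], "gripper": 1}, {"offset": [0, 0, 0], "rotation": [0, 0, -1], "gripper": 1}, {"offset": [0, 0, 0], "rotation": [0, 0, -1], "gripper": 1}])

```text
time: 2.0
ee_pos: [0.5579, -0.4208, 0.1746]
eef_rot: [2.308, 2.126, 0.001]
wrist_force: [0.4, -0.5, -0.5]
opening: 0.0856
```

send_rows(commands=[{"offset": [0, 0, 0], "rotation": [0, 0, -0.157], "gripper": 1}, {"offset": [0, 0, 0], "rotation": [0, 0, -0.157], "gripper": 1}, {"offset": [0, 0, 0], "rotation": [0, 0, -0.157], "gripper": 1}])

```text
time: 2.3
ee_pos: [0.5583, -0.4206, 0.1737]
eef_rot: [2.224, 2.215, 0.001]
wrist_force: [0.1, 0.7, -0.4]
opening: 0.0855
```

```bash
python3 - <<'E'
from h import *
d=look('wrist','w2.png');s=r.state();print(s['ee_pos'],s['joint_pos'].round(3),R.from_rotvec(s['eef_rot']).as_matrix().round(3).tolist(), d['T'][:3,3])
E
```

```text
[ 0.55833294 -0.42053399  0.1731782 ] [-0.646  0.678  0.538  1.428  0.     0.929] [[0.003, 1.0, 0.002], [1.0, -0.003, -0.001], [-0.001, 0.002, -1.0]] [ 0.5582245  -0.34393083  0.31593786]
```

View pics/w2.png

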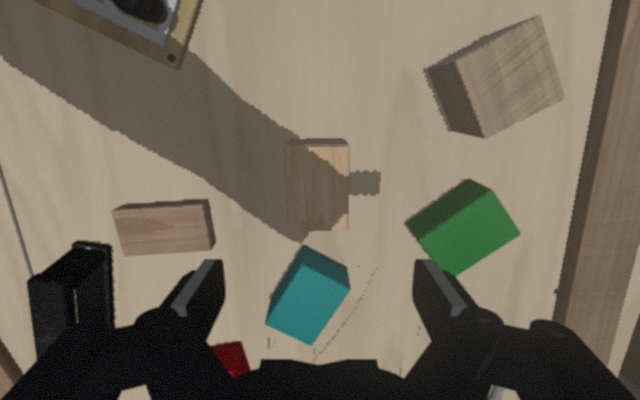

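The block is square in the view at columns 288-349 and rows 146-230, midway between the fingers. I'll check its centre, then descend.

```bash
python3 - <<'E'
from h import *
d=load('w2.png')
for p in((287,146),(349,146),(348.5,230),(288,230)):print(onz(d,*p,.046).round(4))
# jig near corner base (180,68)
print(onz(d,180,68,.012))
E
```

```text
[ 0.5326 -0.3797  0.046 ]
[ 0.5842 -0.38    0.046 ]
[ 0.5856 -0.4554  0.046 ]
[ 0.531  -0.4551  0.046 ]
[ 0.43803921 -0.31603965  0.012     ]
```

send_rows(commands=[{"offset": [0, 0, 0.12], "rotation": [0, 0, 0], "gripper": 1}, {"offset": [0, 0, 0.24], "rotation": [0, 0, 0], "gripper": 1}, {"offset": [0, 0, 0.32], "rotation": [0, 0, 0], "gripper": 1}, {"offset": [0, 0, 0.37], "rotation": [0, 0, 0], "gripper": 1}, {"offset": [0, 0, 0.385], "rotation": [0, 0, 0], "gripper": 1}, {"offset": [0, 0, 0.385], "rotation": [0, 0, 0], "gripper": 1}])

```text
time: 2.95
ee_pos: [0.5581, -0.4199, 0.0168]
eef_rot: [-2.222, -2.219, 0.0]
wrist_force: [0.4, -0.6, 0.8]
opening: 0.0856
```

send_rows(commands=[{"offset": [0, 0, 0], "rotation": [0, 0, 0], "gripper": -1}, {"offset": [0, 0, 0], "rotation": [0, 0, 0], "gripper": -1}, {"offset": [0, 0, 0], "rotation": [0, 0, 0], "gripper": -1}, {"offset": [0, 0, 0], "rotation": [0, 0, 0], "gripper": -1}, {"offset": [0, 0, 0], "rotation": [0, 0, 0], "gripper": -1}, {"offset": [0, 0, 0], "rotation": [0, 0, 0], "gripper": -1}], squeeze=30)

```text
time: 3.55
ee_pos: [0.56, -0.4212, 0.0198]
eef_rot: [2.219, 2.218, 0.001]
wrist_force: [0.2, 0.7, 5.9]
opening: 0.0545
```

send_rows(commands=[{"offset": [0, 0, -0.05], "rotation": [0, 0, 0], "gripper": -1}, {"offset": [0, 0, -0.15], "rotation": [0, 0, 0], "gripper": -1}, {"offset": [0, 0, -0.25], "rotation": [0, 0, 0], "gripper": -1}, {"offset": [0, 0, -0.35], "rotation": [0, 0, 0], "gripper": -1}, {"offset": [0, 0, -0.35], "rotation": [0, 0, 0], "gripper": -1}, {"offset": [0, 0, -0.35], "rotation": [0, 0, 0], "gripper": -1}])

```text
time: 4.15
ee_pos: [0.5594, -0.4207, 0.1592]
eef_rot: [2.22, 2.218, 0.001]
wrist_force: [-0.1, -0.7, -1.8]
opening: 0.0543
```

```bash
python3 - <<'E'
from h import *
s=r.state();print(s['ee_pos'],s['wrist_force'],s['opening'],s['eef_rot'])
print(R.from_rotvec(s['eef_rot']).as_matrix().round(4))
E
```

```text
[ 0.55936698 -0.42069544  0.15915061] [-0.12740541 -0.73654413 -1.814608  ] 0.05433356716921471 [2.21970363e+00 2.21825151e+00 8.64663467e-04]
[[ 7.0e-04  1.0e+00  2.9e-03]
 [ 1.0e+00 -7.0e-04 -2.1e-03]
 [-2.1e-03  2.9e-03 -1.0e+00]]
```

send_rows(commands=[{"offset": [0.705, -0.194, 0], "rotation": [0, 0, -1], "gripper": -1}, {"offset": [0.705, -0.194, 0], "rotation": [0, 0, -1], "gripper": -1}, {"offset": [0.705, -0.194, 0], "rotation": [0, 0, -1], "gripper": -1}, {"offset": [0.705, -0.194, 0], "rotation": [0, 0, -1], "gripper": -1}, {"offset": [0.705, -0.194, 0], "rotation": [0, 0, -1], "gripper": -1}, {"offset": [0.705, -0.194, 0], "rotation": [0, 0, -1], "gripper": -1}, {"offset": [0.705, -0.194, 0], "rotation": [0, 0, -1], "gripper": -1}])

```text
time: 4.85
ee_pos: [0.4774, -0.1331, 0.1552]
eef_rot: [-1.56, -2.718, 0.001]
wrist_force: [0.7, -0.3, -0.8]
opening: 0.0549
```

send_rows(commands=[{"offset": [0, 0, 0], "rotation": [0, 0, -1], "gripper": -1}, {"offset": [0, 0, 0], "rotation": [0, 0, -1], "gripper": -1}, {"offset": [0, 0, 0], "rotation": [0, 0, -1], "gripper": -1}, {"offset": [0, 0, 0], "rotation": [0, 0, -1], "gripper": -1}])

```text
time: 5.25
ee_pos: [0.4803, -0.1384, 0.1556]
eef_rot: [-0.807, -3.033, 0.0]
wrist_force: [-0.2, 0.2, -0.8]
opening: 0.0542
```

send_rows(commands=[{"offset": [0, 0, 0], "rotation": [0, 0, -0.143], "gripper": -1}, {"offset": [0, 0, 0], "rotation": [0, 0, -0.143], "gripper": -1}, {"offset": [0, 0, 0], "rotation": [0, 0, -0.143], "gripper": -1}, {"offset": [0, 0, 0], "rotation": [0, 0, -0.143], "gripper": -1}])

```text
time: 5.65
ee_pos: [0.4809, -0.1383, 0.1567]
eef_rot: [-0.702, -3.061, -0.0]
wrist_force: [0.3, 0.1, -1.1]
opening: 0.0545
```

```bash
python3 - <<'E'
from h import *
d=look('wrist','w3.png');s=r.state();print(s['ee_pos'],s['joint_pos'].round(3),s['joint_vel'].round(3),s['opening']); M=R.from_rotvec(s['eef_rot']).as_matrix();print(M.round(3).tolist(), np.degrees(np.arctan2(M[1,1],M[0,1])))
look('scene','s3.png')
E
```

```text
[ 0.48101209 -0.13827406  0.15683848] [-0.28   0.288 -0.131  1.153 -0.     0.171] [ 0.002 -0.005  0.004  0.001 -0.    -0.003] 0.05452339122608183
[[-0.9, 0.435, -0.001], [0.435, 0.9, 0.0], [0.001, -0.0, -1.0]] 64.1958118561168
```

View pics/w3.png

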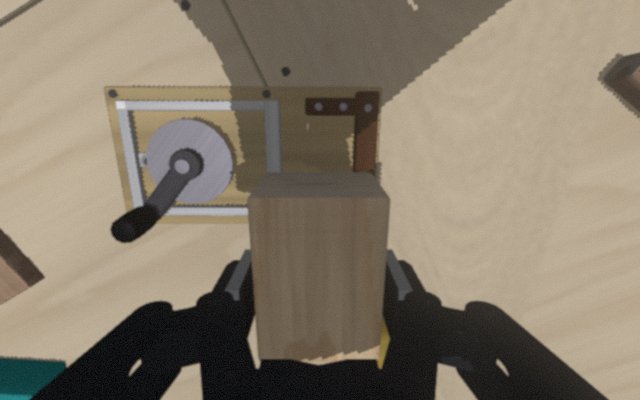

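The bay is visible: the jaw face is at column 281, the fence face at about 356, the stop bar is at row ~107, and the base's upper edge is horizontal at row 88. The block spans columns 249-388 on its top edge (row 195).

```bash
python3 - <<'E'
from h import *
d=load('w3.png');s=r.state();M=R.from_rotvec(s['eef_rot']).as_matrix();t=s['ee_pos']
def tl(u,v,z): return ((M.T@(onz(d,u,v,z)-t))*1000).round(1)[:2]
g=cv2.cvtColor(d['img'],cv2.COLOR_RGB2GRAY).astype(int)
for row in(130,145,160): print(row,list(g[row,262:292]),'|',list(g[row,344:386]))
print(list(g[90:125,330])) 
print('rows col200',list(g[80:115,200]),list(g[200:232,200]));print('block row 196',list(g[198,240:262]),list(g[198,376:398]))
for n,p in dict(jawface=(281,150,.028),fencetop=(356,150,.028),baseE=(380,150,.012),baseTopL=(107,88,.012),baseTopR=(380,88,.012),baseBotL=(127,223,.012),stopface=(330,116,.028),blkL=(249.5,195,.183),blkR=(388,195,.183),blkbL=(259,173,.137),blkbR=(380,173,.137)).items(): print(n,tl(*p))
E
```

```text
130 [np.int64(82), np.int64(81), np.int64(81), np.int64(90), np.int64(92), np.int64(98), np.int64(100), np.int64(97), np.int64(99), np.int64(102), np.int64(100), np.int64(101), np.int64(100), np.int64(100), np.int64(102), np.int64(95), np.int64(90), np.int64(82), np.int64(78), np.int64(78), np.int64(80), np.int64(81), np.int64(80), np.int64(79), np.int64(82), np.int64(83), np.int64(80), np.int64(80), np.int64(80), np.int64(80)] | [np.int64(83), np.int64(82), np.int64(85), np.int64(83), np.int64(85), np.int64(80), np.int64(82), np.int64(77), np.int64(76), np.int64(70), np.int64(57), np.int64(40), np.int64(39), np.int64(42), np.int64(43), np.int64(47), np.int64(45), np.int64(45), np.int64(54), np.int64(60), np.int64(59), np.int64(57), np.int64(63), np.int64(63), np.int64(67), np.int64(63), np.int64(65), np.int64(60), np.int64(64), np.int64(67), np.int64(67), np.int64(63), np.int64(78), np.int64(104), np.int64(129), np.int64(142), np.int64(161), np.int64(167), np.int64(168), np.int64(165), np.int64(169), np.int64(165)]
145 [np.int64(79), np.int64(81), np.int64(78), np.int64(81), np.int6
[... 3686 characters left out ...]
.int64(98), np.int64(100), np.int64(97), np.int64(99), np.int64(100), np.int64(98), np.int64(99), np.int64(96), np.int64(94), np.int64(88), np.int64(93)] [np.int64(96), np.int64(96), np.int64(101), np.int64(99), np.int64(99), np.int64(100), np.int64(102), np.int64(96), np.int64(98), np.int64(98), np.int64(94), np.int64(95), np.int64(102), np.int64(123), np.int64(146), np.int64(166), np.int64(170), np.int64(170), np.int64(169), np.int64(171), np.int64(170), np.int64(167)]
jawface [ 37.4 -30.8]
fencetop [37.4 32.1]
baseE [35.1 55.3]
baseTopL [  87.2 -177.2]
baseTopR [87.1 52.4]
baseBotL [ -34.1 -181.7]
stopface [65. 10.]
blkL [ 42.7 -25.3]
blkR [42.7 26.6]
blkbL [ 41.2 -29.9]
blkbR [41.2 32.1]
```

send_rows(commands=[{"offset": [0.032, 0, 0.1], "rotation": [0, 0, 0], "gripper": -1}, {"offset": [0.032, 0, 0.18], "rotation": [0, 0, 0], "gripper": -1}, {"offset": [0.032, 0, 0.23], "rotation": [0, 0, 0], "gripper": -1}, {"offset": [0.032, 0, 0.26], "rotation": [0, 0, 0], "gripper": -1}, {"offset": [0.032, 0, 0.28], "rotation": [0, 0, 0], "gripper": -1}, {"offset": [0.032, 0, 0.295], "rotation": [0, 0, 0], "gripper": -1}, {"offset": [0.032, 0, 0.3], "rotation": [0, 0, 0], "gripper": -1}, {"offset": [0.032, 0, 0.3], "rotation": [0, 0, 0], "gripper": -1}])

```text
time: 6.55
ee_pos: [0.4702, -0.1327, 0.0377]
eef_rot: [0.7, 3.062, -0.0]
wrist_force: [0.3, -0.1, -0.9]
opening: 0.0548
```

```bash
python3 - <<'E'
from h import *
s=r.state();M=R.from_rotvec(s['eef_rot']).as_matrix();print(s['ee_pos'],s['wrist_force'],s['opening'])
d=look('wrist','w4.png')
E
```

```text
[ 0.47021888 -0.13274189  0.0377045 ] [ 0.33706245 -0.12698819 -0.86697123] 0.05481163396823172
```

View pics/w4.png

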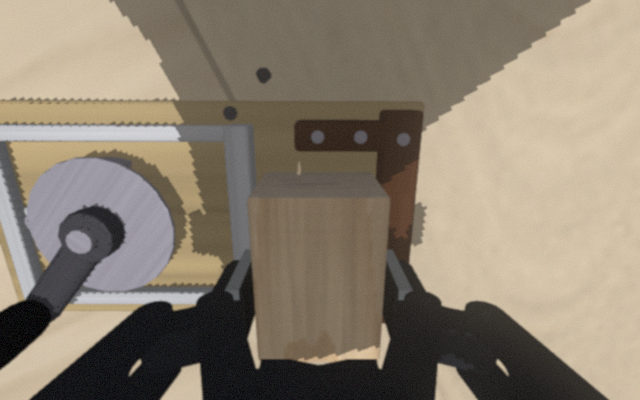

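```bash
python3 - <<'E'
from h import *
d=load('w4.png');s=r.state();M=R.from_rotvec(s['eef_rot']).as_matrix();t=s['ee_pos']
g=cv2.cvtColor(d['img'],cv2.COLOR_RGB2GRAY).astype(int)
for row in(160,168,175,180,186): print(row,*g[row,246:268],'|',*g[row,366:396])
tl=lambda u,v,z:((M.T@(onz(d,u,v,z)-t))*1000).round(1)[:2]
for p in((254,165,.028),(254,165,.012),(377,160,.028),(377,160,.012),(259,174,.018),(380,174,.018),(249.5,195,.064),(388,195,.064),(330,151,.028),(330,151,.012),(330,122,.028)):print(p,tl(*p))
c=cv2.resize(d['img'][90:240,215:435],None,fx=3.5,fy=3.5,interpolation=cv2.INTER_CUBIC);cv2.imwrite('pics/crop4.png',cv2.convertScaleAbs(c[...,::-1],alpha=1.6))
E
```

```text
160 112 105 104 97 94 88 84 89 90 89 88 93 88 92 90 90 90 89 92 95 91 89 | 92 89 91 93 89 88 92 95 89 88 73 52 41 39 41 43 44 43 44 46 53 47 48 49 52 46 52 47 45 47
168 113 110 104 101 96 88 87 81 88 87 92 92 90 97 88 92 90 93 92 93 91 93 | 92 88 94 92 91 92 92 97 88 80 64 46 45 39 43 44 42 48 47 48 45 51 50 50 52 50 52 47 49 48
175 115 114 108 105 99 93 86 85 89 86 88 91 91 92 92 93 90 87 88 93 88 90 | 89 91 90 88 95 93 93 91 90 82 53 44 43 43 42 45 46 44 50 45 51 47 45 48 52 46 56 59 63 66
180 115 111 112 102 100 94 92 88 86 87 91 84 91 91 92 94 92 94 89 91 91 93 | 89 91 89 93 91 92 93 93 90 92 79 67 46 40 44 44 46 51 46 51 47 50 46 52 57 61 66 70 68 70
186 115 110 112 110 99 98 93 91 89 87 94 94 95 90 94 97 93 94 91 98 93 92 | 94 95 93 90 94 95 94 91 92 92 96 93 90 92 86 76 69 65 65 68 71 72 69 70 69 70 68 70 71 71
(254, 165, 0.028) [ 47.2 -30.1]
(254, 165, 0.012) [ 44.2 -33.3]
(377, 160, 0.028) [49.6 28.5]
(377, 160, 0.012) [46.8 31.4]
(259, 174, 0.018) [ 40.7 -29.8]
(380, 174, 0.018) [40.7 32.2]
(249.5, 195, 0.064) [ 42.7 -25.2]
(388, 195, 0.064) [42.7 26.7]
(330, 151, 0.028) [53.9  6.1]
(330, 151, 0.012) [51.6  6.7]
(330, 122, 0.028) [67.2  5.9]
```

View pics/crop4.png

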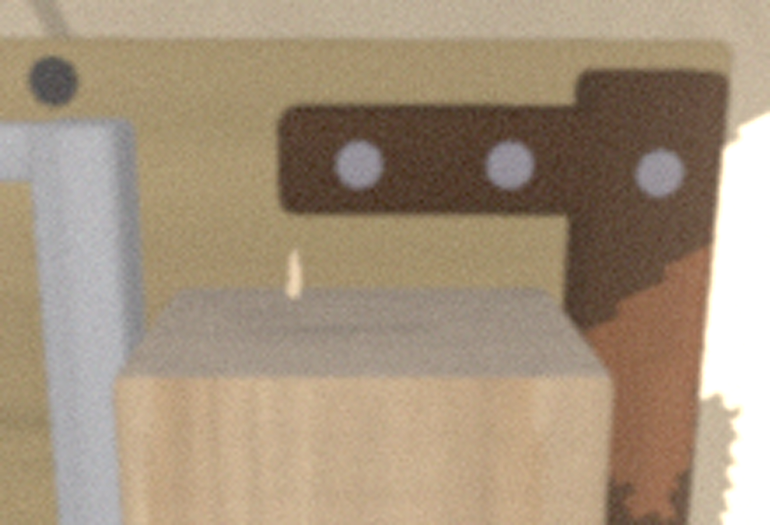

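The enlarged crop shows the block's lower edge at columns 266-372 between the jaw foot at 256 and the fence foot at 376. I'll shift 1.5 mm towards the jaw and lower.

send_rows(commands=[{"offset": [0, -0.0036, 0], "rotation": [0, 0, 0], "gripper": -1}, {"offset": [0, -0.0036, 0.005], "rotation": [0, 0, 0], "gripper": -1}, {"offset": [0, -0.0036, 0.01], "rotation": [0, 0, 0], "gripper": -1}, {"offset": [0, -0.0036, 0.014], "rotation": [0, 0, 0], "gripper": -1}, {"offset": [0, -0.0036, 0.014], "rotation": [0, 0, 0], "gripper": -1}, {"offset": [0, -0.0036, 0.014], "rotation": [0, 0, 0], "gripper": -1}])

```text
time: 7.2
ee_pos: [0.469, -0.1339, 0.0318]
eef_rot: [-0.7, -3.063, 0.0]
wrist_force: [-0.7, -0.7, 0.9]
opening: 0.0546
```

send_rows(commands=[{"offset": [0.008, 0, 0.001], "rotation": [0, 0, 0], "gripper": -1}, {"offset": [0.016, 0, 0.001], "rotation": [0, 0, 0], "gripper": -1}, {"offset": [0.022, 0, 0.001], "rotation": [0, 0, 0], "gripper": -1}, {"offset": [0.022, 0, 0.001], "rotation": [0, 0, 0], "gripper": -1}, {"offset": [0.022, 0, 0.001], "rotation": [0, 0, 0], "gripper": -1}])

```text
time: 7.7
ee_pos: [0.4615, -0.1301, 0.0317]
eef_rot: [0.7, 3.062, 0.0]
wrist_force: [0.8, -0.1, 5.6]
opening: 0.0546
```

send_rows(commands=[{"offset": [0.003, 0, 0.0], "rotation": [0, 0, 0], "gripper": -1}, {"offset": [0.005, 0, 0], "rotation": [0, 0, 0], "gripper": -1}, {"offset": [0.005, 0, 0], "rotation": [0, 0, 0], "gripper": -1}])

```text
time: 8.0
ee_pos: [0.4602, -0.1295, 0.0317]
eef_rot: [0.7, 3.061, -0.0]
wrist_force: [3.3, -1.1, 5.6]
opening: 0.0544
```

send_rows(commands=[{"offset": [0.002, 0, -0.001], "rotation": [0, 0, 0], "gripper": -1}, {"offset": [0.004, 0, -0.001], "rotation": [0, 0, 0], "gripper": -1}, {"offset": [0.004, 0, -0.001], "rotation": [0, 0, 0], "gripper": -1}])

```text
time: 8.3
ee_pos: [0.4593, -0.1291, 0.0319]
eef_rot: [0.7, 3.06, -0.001]
wrist_force: [4.1, -1.6, 0.2]
opening: 0.0546
```

send_rows(commands=[{"offset": [0.002, 0, 0], "rotation": [0, 0, 0], "gripper": -1}, {"offset": [0.004, 0, 0], "rotation": [0, 0, 0], "gripper": -1}, {"offset": [0.004, 0, 0], "rotation": [0, 0, 0], "gripper": -1}])

```text
time: 8.6
ee_pos: [0.4592, -0.1291, 0.0321]
eef_rot: [0.7, 3.057, -0.002]
wrist_force: [7.4, -3.9, -2.3]
opening: 0.0544
```

send_rows(commands=[{"offset": [0, 0, 0.002], "rotation": [0, 0, 0], "gripper": -1}, {"offset": [-0.001, 0, 0.002], "rotation": [0, 0, 0], "gripper": -1}, {"offset": [-0.001, 0, 0.002], "rotation": [0, 0, 0], "gripper": -0.1}, {"offset": [-0.001, 0, 0.002], "rotation": [0, 0, 0], "gripper": 0.7}, {"offset": [-0.001, 0, 0.002], "rotation": [0, 0, 0], "gripper": 0.7}, {"offset": [-0.001, 0, 0.002], "rotation": [0, 0, 0], "gripper": 0.7}, {"offset": [-0.001, 0, 0.002], "rotation": [0, 0, 0], "gripper": 0.7}])

```text
time: 9.3
ee_pos: [0.4556, -0.1275, 0.0302]
eef_rot: [-0.699, -3.06, -0.0]
wrist_force: [-0.6, 0.0, -0.0]
opening: 0.0725
```

send_rows(commands=[{"offset": [0, 0, -0.05], "rotation": [0, 0, 0], "gripper": 0.7}, {"offset": [0, 0, -0.15], "rotation": [0, 0, 0], "gripper": 0.7}, {"offset": [-0.1, 0, -0.25], "rotation": [0, 0, 0], "gripper": 0.7}, {"offset": [-0.1, 0, -0.35], "rotation": [0, 0, 0], "gripper": 0.7}, {"offset": [-0.1, 0, -0.35], "rotation": [0, 0, 0], "gripper": 0.7}, {"offset": [-0.1, 0, -0.35], "rotation": [0, 0, 0], "gripper": 0.7}])

```text
time: 9.9
ee_pos: [0.4933, -0.1455, 0.1716]
eef_rot: [0.7, 3.061, -0.0]
wrist_force: [0.3, 0.1, -0.2]
opening: 0.0724
```

```bash
python3 - <<'E'
from h import *
s=r.state();print(s['ee_pos'],s['joint_pos'].round(3),s['wrist_force'])
d=look('wrist','w5.png')
cv2.imwrite('pics/w5b.png',cv2.convertScaleAbs(d['img'][...,::-1],alpha=1.4))
E
```

```text
[ 0.49325136 -0.14545786  0.17160738] [-0.287  0.301 -0.072  1.196  0.     0.163] [ 0.26514861  0.05476745 -0.22875587]
```

View pics/w5b.png

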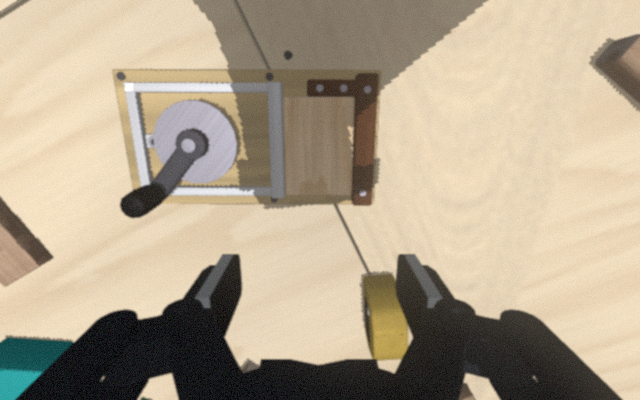

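The block sits in the bay at columns 284-353 with its end up at the stop (row ~97). The crank hub is at (191,144) and the knob top at (132,204). Next I'll fit the jig pose.

```bash
python3 - <<'E'
from h import *
d=load('w5.png')
im=[(113.5,70),(379,73),(371.5,206),(275,206.5)]  # base corners (-118,62),(118,62),(118,-62)
W=np.array([onz(d,*p,.012)[:2] for p in im[:3]],np.float32)
J=np.array([(-.118,.062),(.118,.062),(.118,-.062)],np.float32)
A,_=cv2.estimateAffinePartial2D(J,W);sc=np.hypot(A[0,0],A[1,0]);ang=np.degrees(np.arctan2(A[1,0],A[0,0]))
print('scale',sc,'ang',ang,'res',((J@A[:,:2].T+A[:,2])-W).round(4).tolist())
f=d['T'][:2,3]; 
def sx(p): return f+(p-f)/sc
c=sx(A[:,2]);e=np.array([np.cos(np.radians(ang)),np.sin(np.radians(ang))]);n=np.array([-e[1],e[0]])
print('centre',c,'axis',c-.045*e,'bay',c+.063*e)
ax=c-.045*e
for z in(.03,.04,.045,.05):print('hub',z,sx(onz(d,191,144,z)[:2]))
# knob: dark mask
g=d['img'].max(2);m=(g<45).astype(np.uint8)[170:225,105:190]
nn,l,st,ce=cv2.connectedComponentsWithStats(m);print(st[1:],ce[1:]+[105,170])
for uv in((132,204),(130,206)):
  k=sx(onz(d,*uv,.078)[:2]);v=k-ax;print('knob',k,np.linalg.norm(v),np.degrees(np.arctan2(v[1],v[0])),np.degrees(np.arctan2(v[1],v[0]))-ang)
E
```

```text
scale 0.9821317364904314 ang 63.663246252887475 res [[0.0001, -0.0002], [0.0003, 0.0003], [-0.0004, -0.0001]]
centre [ 0.43044558 -0.18576081] axis [ 0.4104815 -0.2260899] bay [ 0.45839529 -0.12930008]
hub 0.03 [ 0.40858997 -0.22966787]
hub 0.04 [ 0.40916003 -0.22551686]
hub 0.045 [ 0.40944506 -0.22344135]
hub 0.05 [ 0.40973009 -0.22136584]
[[ 16  13  45  34 945]
 [ 62  24   1   1   1]] [[142.98412698 199.57883598]
 [167.         194.        ]]
knob [ 0.43085227 -0.2764861 ] 0.0543575652217751 -67.99082454184206 -131.65407079472953
knob [ 0.43153096 -0.27886828] 0.056821092311850806 -68.25653693256388 -131.91978318545137
```

send_rows(commands=[{"offset": [-0.005, -0.366, 0], "rotation": [0, 0, 1], "gripper": 0.2}, {"offset": [-0.005, -0.366, 0], "rotation": [0, 0, 1], "gripper": 0.2}, {"offset": [-0.005, -0.366, 0], "rotation": [0, 0, 1], "gripper": 0.2}, {"offset": [-0.005, -0.366, 0], "rotation": [0, 0, 1], "gripper": 0.2}, {"offset": [-0.005, -0.366, 0], "rotation": [0, 0, 1], "gripper": 0.2}])

```text
time: 10.45
ee_pos: [0.4287, -0.2782, 0.1687]
eef_rot: [-1.47, -2.771, -0.001]
wrist_force: [0.1, -0.3, 0.7]
opening: 0.0515
```

send_rows(commands=[{"offset": [0, 0, 0], "rotation": [0, 0, 1], "gripper": 0.2}, {"offset": [0, 0, 0], "rotation": [0, 0, 1], "gripper": 0.2}, {"offset": [0, 0, 0], "rotation": [0, 0, 1], "gripper": 0.2}, {"offset": [0, 0, 0], "rotation": [0, 0, 1], "gripper": 0.2}])

```text
time: 10.85
ee_pos: [0.4305, -0.2763, 0.1694]
eef_rot: [-2.135, -2.3, 0.001]
wrist_force: [-0.5, 0.1, 0.0]
opening: 0.0511
```

send_rows(commands=[{"offset": [0, 0, 0.05], "rotation": [0, 0, 1], "gripper": 0.2}, {"offset": [0, 0, 0.05], "rotation": [0, 0, 1], "gripper": 0.2}, {"offset": [0, 0, 0.05], "rotation": [0, 0, 1], "gripper": 0.2}, {"offset": [0, 0, 0.05], "rotation": [0, 0, 1], "gripper": 0.2}, {"offset": [0, 0, 0.05], "rotation": [0, 0, 1], "gripper": 0.2}])

```text
time: 11.35
ee_pos: [0.4305, -0.2763, 0.1495]
eef_rot: [-2.655, -1.674, 0.002]
wrist_force: [0.0, 0.1, 0.9]
opening: 0.0513
```

```bash
python3 - <<'E'
from h import *
d=look('wrist','w6.png');s=r.state();print(s['ee_pos'],s['joint_pos'].round(3),s['opening']); M=R.from_rotvec(s['eef_rot']).as_matrix();print(M.round(3).tolist(), np.degrees(np.arctan2(M[1,0],M[0,0])))
E
```

```text
[ 0.43066653 -0.27658945  0.14975223] [-0.571  0.316 -0.111  1.146  0.     1.445] 0.05156910759290113
[[0.43, 0.903, -0.002], [0.903, -0.43, 0.002], [0.0, -0.003, -1.0]] 64.51950733865334
```

View pics/w6.png

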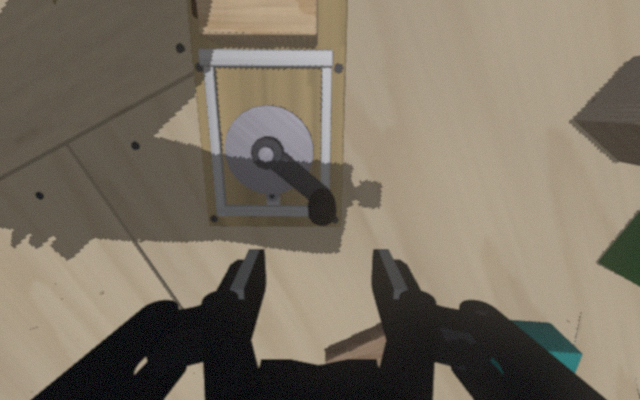

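The knob top is at (322,209), nearly centred between the fingers. The hub is at (266,153).

```bash
python3 - <<'E'
from h import *
d=load('w6.png');s=r.state();M=R.from_rotvec(s['eef_rot']).as_matrix();t=s['ee_pos']
for p in((322,209,.078),(322,211,.078),(266,153,.045)):
  w=onz(d,*p);print(w.round(4),(M.T@(w-t)*1000).round(1))
E
```

```text
[ 0.4343 -0.2731  0.078 ] [ 4.6  1.9 71.7]
[ 0.4336 -0.2745  0.078 ] [ 3.1  2.  71.7]
[ 0.4103 -0.2239  0.045 ] [ 38.8 -40.8 104.9]
```

send_rows(commands=[{"offset": [0.005, 0.005, 0.08], "rotation": [0, 0, 0], "gripper": 0.2}, {"offset": [0.005, 0.005, 0.16], "rotation": [0, 0, 0], "gripper": 0.2}, {"offset": [0.005, 0.005, 0.22], "rotation": [0, 0, 0], "gripper": 0.2}, {"offset": [0.005, 0.005, 0.25], "rotation": [0, 0, 0], "gripper": 0.2}, {"offset": [0.005, 0.005, 0.257], "rotation": [0, 0, 0], "gripper": 0.2}, {"offset": [0.005, 0.005, 0.257], "rotation": [0, 0, 0], "gripper": 0.2}])

```text
time: 12.0
ee_pos: [0.434, -0.2771, 0.0482]
eef_rot: [-2.659, -1.672, 0.0]
wrist_force: [0.5, 0.1, 1.0]
opening: 0.0513
```

send_rows(commands=[{"offset": [0, 0, 0], "rotation": [0, 0, 0], "gripper": -1}, {"offset": [0, 0, 0], "rotation": [0, 0, 0], "gripper": -1}, {"offset": [0, 0, 0], "rotation": [0, 0, 0], "gripper": -1}, {"offset": [0, 0, 0], "rotation": [0, 0, 0], "gripper": -1}, {"offset": [0, 0, 0], "rotation": [0, 0, 0], "gripper": -1}, {"offset": [0, 0, 0], "rotation": [0, 0, 0], "gripper": -1}, {"offset": [0, 0, 0], "rotation": [0, 0, 0], "gripper": -1}], squeeze=40)

```text
time: 12.7
ee_pos: [0.4331, -0.277, 0.0496]
eef_rot: [-2.66, -1.671, 0.001]
wrist_force: [-4.9, 1.6, 7.7]
opening: 0.0201
```

send_rows(commands=[{"offset": [0.0055, 0.0045, 0], "rotation": [0, 0, 0], "gripper": -1}, {"offset": [0.0113, 0.0086, 0], "rotation": [0, 0, 0], "gripper": -1}, {"offset": [0.0173, 0.0125, 0], "rotation": [0, 0, 0], "gripper": -1}, {"offset": [0.0235, 0.0161, 0], "rotation": [0, 0, 0], "gripper": -1}, {"offset": [0.0298, 0.0194, 0], "rotation": [0, 0, 0], "gripper": -1}, {"offset": [0.0363, 0.0224, 0], "rotation": [0, 0, 0], "gripper": -1}, {"offset": [0.0363, 0.0224, 0], "rotation": [0, 0, 0], "gripper": -1}])

```text
time: 13.4
ee_pos: [0.4454, -0.2694, 0.0496]
eef_rot: [2.661, 1.668, -0.009]
wrist_force: [-9.3, -2.2, 9.3]
opening: 0.0203
```

```bash
cat > k.py <<'E'
from h import *
A=np.array([.410,-.2255])
s=r.state();M=R.from_rotvec(s['eef_rot']).as_matrix();p=s['ee_pos'][:2]-A;th=np.arctan2(p[1],p[0]);rad=np.array([np.cos(th),np.sin(th)]);tan=np.array([-rad[1],rad[0]])
F=-s['wrist_force'][:2]
print(s['time'],'pos',s['ee_pos'].round(4),'r',np.linalg.norm(p).round(4),'th',np.degrees(th).round(2),'push tan',(F@tan).round(1),'rad',(F@rad).round(1),'Fz',s['wrist_force'][2].round(1),'op',s['opening'].round(4))
x=M[:2,0]
t0=th;tx=np.arctan2(x[1],x[0])
# commanded = actual; increments along circle from here, fractions
for D in(.05,.1,.15,.2,.3,.4):
  q=.057*np.array([np.cos(th+D)-np.cos(th),np.sin(th+D)-np.sin(th)]);print(D,(M[:2,:2].T@q/.4).round(4))
E
python3 k.py
```

```text
Traceback (most recent call last):
  File "k.py", line 5, in <module>
    print(s['time'],'pos',s['ee_pos'].round(4),'r',np.linalg.norm(p).round(4),'th',np.degrees(th).round(2),'push tan',(F@tan).round(1),'rad',(F@rad).round(1),'Fz',s['wrist_force'][2].round(1),'op',s['opening'].round(4))
                                                                                                                                                                                                     ^^^^^^^^^^^^^^^^^^
AttributeError: 'float' object has no attribute 'round'
```

```bash
sed -i "s/s\['opening'\].round(4)/round(s['opening'],4)/" k.py; python3 k.py
```

```text
13.4 pos [ 0.4454 -0.2694  0.0496] r 0.0564 th -51.13 push tan 8.6 rad 4.1 Fz 9.3 op 0.0203
0.05 [0.0065 0.0029]
0.1 [0.0132 0.0054]
0.15 [0.0199 0.0076]
0.2 [0.0268 0.0095]
0.3 [0.0408 0.0122]
0.4 [0.055  0.0135]
```

send_rows(commands=[{"offset": [0.0068, 0.002, 0], "rotation": [0, 0, 0], "gripper": -1}, {"offset": [0.014, 0.0035, 0], "rotation": [0, 0, 0], "gripper": -1}, {"offset": [0.0212, 0.0045, 0], "rotation": [0, 0, 0], "gripper": -1}, {"offset": [0.0212, 0.0045, 0], "rotation": [0, 0, 0], "gripper": -1}])

```text
time: 13.8
ee_pos: [0.4516, -0.2636, 0.0496]
eef_rot: [2.659, 1.666, -0.009]
wrist_force: [-6.7, -4.1, 5.6]
opening: 0.0207
```

```bash
python3 k.py
```

```text
13.8 pos [ 0.4516 -0.2636  0.0496] r 0.0564 th -42.46 push tan 7.6 rad 2.2 Fz 5.6 op 0.0207
0.05 [0.0069 0.0019]
0.1 [0.0138 0.0034]
0.15 [0.0209 0.0045]
0.2 [0.0279 0.0054]
0.3 [0.0422 0.0059]
0.4 [0.0564 0.0051]
```

send_rows(commands=[{"offset": [0.007, 0.0014, 0], "rotation": [0, 0, 0], "gripper": -1}, {"offset": [0.0141, 0.0025, 0], "rotation": [0, 0, 0], "gripper": -1}, {"offset": [0.0141, 0.0025, 0], "rotation": [0, 0, 0], "gripper": -1}])

```text
time: 14.1
ee_pos: [0.4553, -0.2591, 0.0496]
eef_rot: [2.659, 1.666, -0.008]
wrist_force: [-6.1, -5.5, 4.8]
opening: 0.0199
```

```bash
python3 k.py
```

```text
14.1 pos [ 0.4553 -0.2591  0.0496] r 0.0564 th -36.54 push tan 8.0 rad 1.6 Fz 4.8 op 0.0199
0.05 [0.007  0.0011]
0.1 [0.0141 0.0019]
0.15 [0.0212 0.0024]
0.2 [0.0283 0.0025]
0.3 [0.0426 0.0016]
0.4 [ 0.0566 -0.0008]
```

send_rows(commands=[{"offset": [0.0071, 0.0007, 0], "rotation": [0, 0, 0], "gripper": -1}, {"offset": [0.0142, 0.0012, 0], "rotation": [0, 0, 0], "gripper": -1}, {"offset": [0.0142, 0.0012, 0], "rotation": [0, 0, 0], "gripper": -1}])

```text
time: 14.4
ee_pos: [0.4586, -0.2543, 0.0496]
eef_rot: [2.659, 1.666, -0.007]
wrist_force: [-4.8, -4.9, 4.7]
opening: 0.0199
```

```bash
python3 k.py
```

```text
14.4 pos [ 0.4586 -0.2543  0.0496] r 0.0565 th -30.7 push tan 6.7 rad 1.6 Fz 4.7 op 0.0199
0.05 [0.0071 0.0004]
0.1 [0.0142 0.0005]
0.15 [0.0214 0.0002]
0.2 [ 0.0284 -0.0004]
0.3 [ 0.0425 -0.0028]
0.4 [ 0.0562 -0.0065]
```

send_rows(commands=[{"offset": [0.0071, 0.0, 0], "rotation": [0, 0, 0], "gripper": -1}, {"offset": [0.0142, -0.0003, 0], "rotation": [0, 0, 0], "gripper": -1}, {"offset": [0.0142, -0.0003, 0], "rotation": [0, 0, 0], "gripper": -1}])

```text
time: 14.7
ee_pos: [0.4626, -0.2465, 0.0496]
eef_rot: [2.66, 1.67, 0.003]
wrist_force: [-0.7, 4.0, 6.8]
opening: 0.0202
```

```bash
python3 k.py
```

```text
14.7 pos [ 0.4626 -0.2465  0.0496] r 0.0567 th -21.73 push tan -3.4 rad 2.2 Fz 6.8 op 0.0202
0.05 [ 0.0071 -0.0007]
0.1 [ 0.0141 -0.0017]
0.15 [ 0.0211 -0.0031]
0.2 [ 0.028  -0.0048]
0.3 [ 0.0416 -0.0093]
0.4 [ 0.0546 -0.0151]
```

The push reversed to -3.4 N, so the roller is dropping. From here I'll use small steps.

send_rows(commands=[{"offset": [0.0035, -0.0004, 0], "rotation": [0, 0, 0], "gripper": -1}, {"offset": [0.007, -0.0009, 0], "rotation": [0, 0, 0], "gripper": -1}, {"offset": [0.007, -0.0009, 0], "rotation": [0, 0, 0], "gripper": -1}])

```text
time: 15.0
ee_pos: [0.4635, -0.244, 0.0496]
eef_rot: [2.659, 1.67, 0.001]
wrist_force: [-2.1, 0.3, 5.7]
opening: 0.02
```

```bash
python3 k.py|head -3
```

```text
15.0 pos [ 0.4635 -0.244   0.0496] r 0.0566 th -19.09 push tan 0.5 rad 2.1 Fz 5.7 op 0.02
0.05 [ 0.0071 -0.001 ]
0.1 [ 0.014  -0.0023]
```

send_rows(commands=[{"offset": [0.0035, -0.0006, 0], "rotation": [0, 0, 0], "gripper": -1}, {"offset": [0.006, -0.001, 0], "rotation": [0, 0, 0], "gripper": -1}, {"offset": [0.006, -0.001, 0], "rotation": [0, 0, 0], "gripper": -1}])

```text
time: 15.3
ee_pos: [0.464, -0.2426, 0.0496]
eef_rot: [2.658, 1.669, -0.001]
wrist_force: [-2.6, -1.6, 5.9]
opening: 0.0199
```

```bash
python3 k.py|head -3
```

```text
15.3 pos [ 0.464  -0.2426  0.0496] r 0.0566 th -17.53 push tan 2.3 rad 2.0 Fz 5.9 op 0.0199
0.05 [ 0.007  -0.0012]
0.1 [ 0.014  -0.0027]
```

send_rows(commands=[{"offset": [0.0035, -0.0006, 0], "rotation": [0, 0, 0], "gripper": -1}, {"offset": [0.006, -0.001, 0], "rotation": [0, 0, 0], "gripper": -1}, {"offset": [0.006, -0.001, 0], "rotation": [0, 0, 0], "gripper": -1}])

```text
time: 15.6
ee_pos: [0.4644, -0.2411, 0.0496]
eef_rot: [2.658, 1.667, -0.003]
wrist_force: [-3.7, -4.1, 5.6]
opening: 0.0198
```

```bash
python3 k.py|head -3
```

```text
15.6 pos [ 0.4644 -0.2411  0.0496] r 0.0566 th -15.95 push tan 5.0 rad 2.4 Fz 5.6 op 0.0198
0.05 [ 0.007  -0.0014]
0.1 [ 0.0139 -0.0031]
```

send_rows(commands=[{"offset": [0.0035, -0.0007, 0], "rotation": [0, 0, 0], "gripper": -1}, {"offset": [0.006, -0.0012, 0], "rotation": [0, 0, 0], "gripper": -1}, {"offset": [0.006, -0.0012, 0], "rotation": [0, 0, 0], "gripper": -1}])

```text
time: 15.9
ee_pos: [0.4647, -0.2402, 0.0496]
eef_rot: [2.657, 1.665, -0.007]
wrist_force: [-4.8, -7.5, 5.3]
opening: 0.0204
```

```bash
python3 k.py|head -3
```

```text
15.9 pos [ 0.4647 -0.2402  0.0496] r 0.0566 th -15.05 push tan 8.5 rad 2.7 Fz 5.3 op 0.0204
0.05 [ 0.007  -0.0015]
0.1 [ 0.0138 -0.0034]
```

send_rows(commands=[{"offset": [0.003, -0.0007, 0], "rotation": [0, 0, 0], "gripper": -1}, {"offset": [0.005, -0.0012, 0], "rotation": [0, 0, 0], "gripper": -1}, {"offset": [0.005, -0.0012, 0], "rotation": [0, 0, 0], "gripper": -1}])

```text
time: 16.2
ee_pos: [0.4648, -0.2396, 0.0497]
eef_rot: [2.656, 1.662, -0.01]
wrist_force: [-5.8, -11.5, 3.7]
opening: 0.0198
```

```bash
python3 k.py|head -3
```

```text
16.2 pos [ 0.4648 -0.2396  0.0497] r 0.0566 th -14.41 push tan 12.6 rad 2.8 Fz 3.7 op 0.0198
0.05 [ 0.0069 -0.0016]
0.1 [ 0.0138 -0.0035]
```

send_rows(commands=[{"offset": [0.003, -0.0007, 0], "rotation": [0, 0, 0], "gripper": -1}, {"offset": [0.005, -0.0012, 0], "rotation": [0, 0, 0], "gripper": -1}, {"offset": [0.005, -0.0012, 0], "rotation": [0, 0, 0], "gripper": -1}, {"offset": [0.005, -0.0012, 0], "rotation": [0, 0, 0], "gripper": -1}])

```text
time: 16.6
ee_pos: [0.4649, -0.2389, 0.0497]
eef_rot: [2.655, 1.66, -0.013]
wrist_force: [-6.5, -15.1, 2.5]
opening: 0.0198
```

```bash
python3 k.py|head -3
```

```text
16.6 pos [ 0.4649 -0.2389  0.0497] r 0.0566 th -13.75 push tan 16.2 rad 2.8 Fz 2.5 op 0.0198
0.05 [ 0.0069 -0.0017]
0.1 [ 0.0138 -0.0037]
```

send_rows(commands=[{"offset": [-0.004, 0.001, 0], "rotation": [0, 0, 0], "gripper": -1}, {"offset": [-0.008, 0.002, 0], "rotation": [0, 0, 0], "gripper": -1}, {"offset": [-0.008, 0.002, 0], "rotation": [0, 0, 0], "gripper": -1}])

```text
time: 16.9
ee_pos: [0.4648, -0.2396, 0.0496]
eef_rot: [2.657, 1.664, -0.006]
wrist_force: [-4.6, -7.8, 4.4]
opening: 0.0202
```

```bash
python3 k.py|head -3
```

```text
16.9 pos [ 0.4648 -0.2396  0.0496] r 0.0566 th -14.4 push tan 8.7 rad 2.6 Fz 4.4 op 0.0202
0.05 [ 0.0069 -0.0016]
0.1 [ 0.0138 -0.0035]
```

send_rows(commands=[{"offset": [-0.003, 0.0008, 0], "rotation": [0, 0, 0], "gripper": -1}, {"offset": [-0.006, 0.0015, 0], "rotation": [0, 0, 0], "gripper": -1}, {"offset": [-0.006, 0.0015, 0], "rotation": [0, 0, 0], "gripper": 0}, {"offset": [-0.006, 0.0015, 0], "rotation": [0, 0, 0], "gripper": 0}, {"offset": [-0.006, 0.0015, 0], "rotation": [0, 0, 0], "gripper": 0}, {"offset": [-0.006, 0.0015, 0], "rotation": [0, 0, 0], "gripper": 0}, {"offset": [-0.006, 0.0015, 0], "rotation": [0, 0, 0], "gripper": 0}])

```text
time: 17.6
ee_pos: [0.4647, -0.238, 0.048]
eef_rot: [-2.66, -1.671, -0.0]
wrist_force: [-0.5, -0.2, 0.2]
opening: 0.0426
```

send_rows(commands=[{"offset": [0, 0, -0.05], "rotation": [0, 0, 0], "gripper": 0}, {"offset": [0, 0, -0.15], "rotation": [0, 0, 0], "gripper": 0}, {"offset": [0, 0, -0.25], "rotation": [0, 0, 0], "gripper": 0}, {"offset": [0, 0, -0.35], "rotation": [0, 0, 0], "gripper": 0}, {"offset": [-0.1, 0, -0.4], "rotation": [0, 0, 0], "gripper": 0}, {"offset": [-0.1, 0, -0.4], "rotation": [0, 0, 0], "gripper": 0}])

```text
time: 18.2
ee_pos: [0.4482, -0.278, 0.2122]
eef_rot: [2.656, 1.662, 0.004]
wrist_force: [0.0, -0.9, 0.4]
opening: 0.0422
```

```bash
python3 - <<'E'
from h import *
s=r.state();print(s['ee_pos'],s['wrist_force'],s['opening'])
d=look('wrist','w7.png');cv2.imwrite('pics/w7b.png',cv2.convertScaleAbs(d['img'][...,::-1],alpha=1.5))
E
```

```text
[ 0.4481694  -0.27799971  0.21217143] [ 0.00241887 -0.9462923   0.42388363] 0.042209090385274456
```

View pics/w7b.png

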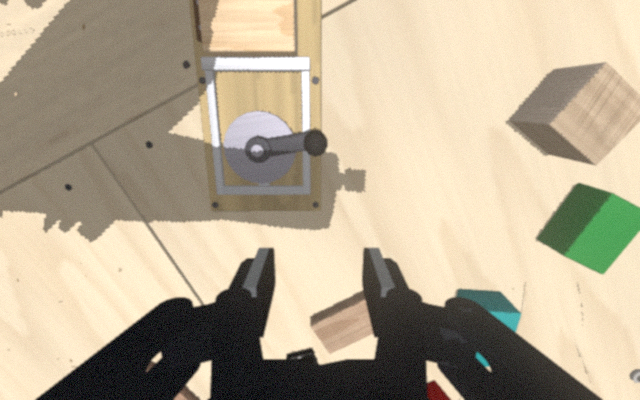

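The jaw frame has slid forward: the rear bar's edge is at row 194 and the base edge at row 210. The crank arm points to (315,142). One last look at the block, stop and fence follows.

send_rows(commands=[{"offset": [0.1, 0, 0], "rotation": [0, 0, 0], "gripper": 0}, {"offset": [0.2, 0, 0], "rotation": [0, 0, 0], "gripper": 0}, {"offset": [0.3, 0, 0], "rotation": [0, 0, 0], "gripper": 0}, {"offset": [0.3, 0, 0], "rotation": [0, 0, 0], "gripper": 0}, {"offset": [0.3, 0, 0], "rotation": [0, 0, 0], "gripper": 0}])

```text
time: 18.75
ee_pos: [0.4991, -0.1646, 0.2068]
eef_rot: [-2.656, -1.674, 0.003]
wrist_force: [0.3, -1.1, -0.4]
opening: 0.0425
```

```bash
python3 - <<'E'
from h import *
d=look('wrist','w8.png');c=d['img'][0:300,120:420];cv2.imwrite('pics/w8b.png',cv2.convertScaleAbs(cv2.resize(c,None,fx=2,fy=2,interpolation=cv2.INTER_CUBIC)[...,::-1],alpha=1.5))
E
```

```text
(no output)
```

View pics/w8b.png

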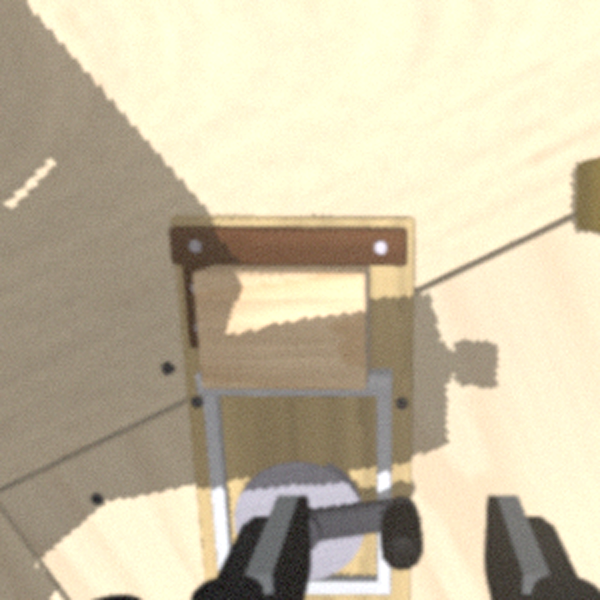

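The block is tight between the fence (crop row 265) and the jaw (row ~385), with its end at the stop (column ~197). The gripper is clear, so I'll hand in.

```bash
python3 -c "
from h import *
print(r.state()['wrist_force']);print(r.job_done())"
```

```text
[-0.7408884  -1.00343621  0.51819091]
the job is handed in; nothing more can be done
None
```

The block is clamped in the jig and I handed the job in at about 19 s.

- **Block:** I laid it flat in the bay and pushed it up to the end stop, feeling about 8 N there.
- **Crank:** I turned it counterclockwise by the knob with about 7–9 N of push. After roughly 0.6–0.7 rad the push fell to -3.4 N as the roller dropped. I then stepped on gently until it came up firm at 16 N, the highest push I read, eased off and let go.
- **Last checks:** The final wrist picture shows the block against the fence, with its end at the stop and the jaw closed on it. The gripper was clear of everything. I touched none of the other offcuts or look-alikes.
- **Disagreements:** Lengths measured in the wrist pictures came out about 2% short, so I corrected for that. My first jig estimate was about 5 mm off along the bay, but a closer fit agreed with where the stop was felt. I judged the contact at the stop from the push and the picture only. I viewed 12 pictures, two over the budget.

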